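# Open a test box whose guard latch may or may not have caught

### The arm

A 6-joint arm with a two-finger parallel gripper is mounted at the origin on a cart in front of the work surface, level with it; the furniture and walls round the work are solid. World frame = base frame: x ahead of the robot, y to its left, z up, the work surface at z = 0. Lengths are in mm, angles in degrees, forces in N, time in s.
With the tool pointing down it reaches from about 300 to 850 mm from the base axis. Payload 4.2 kg.
Tool frame: the origin (TCP) lies midway between the tips of the shut fingers; the grasp point (between the pads) lies 19 mm behind it (env.grasp_offset is the distance from the TCP to the grasp point, in mm); z points along the fingers, y is the line along which they close (so a half turn about z gives the same grasp; the last joint's range is limited). The gripper opens to 91 mm and grips with 3 to 60 N. Pads are 32 mm wide; open, the fingers measure 118 mm over their backs; the gripper's body (76 mm by 178 mm) begins 60 mm behind the grasp point.
Start: joints at [63.827, 18.312, 89.639, -0, 72.044, -1.146], TCP at [243.255, 521.031, 187.076] pointing down, gripper open.
Joint ranges: [-177.97, 177.97], [-48.28, 115.42], [12.27, 149.76], [-77.06, 257.06], [2.81, 150.46], [-146.56, 146.56]. Speed limits (degrees/s): [147.25, 147.25, 180, 180, 180, 180].

### API

Orientations are given as [roll, pitch, yaw] about the fixed x, y, z axes, in that order (R = Rz(yaw) Ry(pitch) Rx(roll)).
In Python, from workcell import env, optics gives the robot as it stands. The module is installed in compiled form; this text tells all that it offers.
- The arm moves only by the tool send_rows, never from a script. Its argument "targets" is a list that holds one entry, the list of rows, each a list of 7 numbers: the turn, a rotation vector about the world's x, y, z scaled (see below), then the shift along the world's x, y, z scaled (see below), then the closure, from -1 (fully open) to 1 (shut). In form: [[[rx, ry, rz, x, y, z, gripper], ...]]. A call has 1 to 12 rows; each row shifts and turns the commanded pose from where the row before left it; what a row does not reach is not made up. The controller multiplies each number of a shift by 0.2 m and each number of a turn by pi/2 rad. A row lasts 1/10 s, in which the tool goes at most 50 mm and 8.59 degrees, less where a joint would pass 70% of its speed; a pose out of reach is approached as far as the arm can. A call with a number of a shift or a turn outside -1 to 1 is refused whole. A call with a gripper value outside its range is refused whole. The fingers move at their own pace and stop on an object; "grip_force" is the grip in N (left out, the last holds). Time passes only in rows, so rows that do not move let the fingers close. It gives the time, the measured TCP pose, the force, the opening and the grip force at its end, in the units of the state.
- env.state(): the state, without advancing time (a new reading comes with each control period).
- optics.grab_frame(name): name is "scene" or "top"; returns (picture, depth): 384x512x3 uint8, red, green, blue; 384x512 float32, mm along the optical axis (not along the pixel's ray), 0 where there is no reading.
- optics.camera_info(name): a dict with "camera_matrix" (3x3 intrinsics, pixels), "R" (3x3) and "t" (3): a world point X has camera coordinates R X + t. Camera axes: x right, y down, z forward; pixel columns grow to the right and rows downward; lengths in mm; the calibration is good to about 2 mm. A picture is of the moment at which its call begins. camera_info takes no time and is no camera call.
- env.job_done(): hands the job in; it is judged then, once.
Trained networks look in the newest picture that a camera, given by its name, has taken for a name from the list of things; names that differ only in an ending like _2 or _b are one class to them, and where a whole thing is asked for, a point or a joint stands for the part that bears it (a point fixed in the world has none). Each returns a list of dicts, best first, with "conf" (0 to 1); they miss things now and then, are a little off and sometimes report something else, mostly with a low value. They report only what shows in the picture. A call takes as long as a camera call.
- optics.silhouettes(camera, name): "mask" (384x512 bool, what is visible of it) and "at" ([column, row] in pixels, amid what is visible of it).
- optics.place_of(camera, name): "at" ([column, row] in pixels: a listed point, or the origin of a listed thing).
The state is a dict: "time_s": time; "qpos": joint angles; "qvel": joint speeds; "effort": joint torques, N m; "ee_pos": TCP position; "ee_rot": TCP orientation; "force": force on the tool from outside, world axes, zero at the start; "torque": the same for the moment, N m; "gripper_width": finger opening in mm; "gripper_force": force on a finger pad.
Only numpy, scipy, OpenCV 4.12 (cv2) and the standard library are available. Lean on these libraries where they do the work, as an engineer would, in place of code of your own. Each camera call takes 0.05 s, during which the arm holds its last target. There are 200 camera calls.

### The job

Open the clear guard of the test box and hold it up for me, so that I have both hands free to take the ball joint out. The latch does not always catch and you cannot see it from outside, so with the release slide still untouched first tug the guard up gently by its handle bar: if it is caught, do not force it but push the release slide fully across and then lift; if it comes up freely, just lift. It falls shut when let go, so bring it about half open (roughly 45 degrees) and finish while still holding it there by the bar; leave the other things on the bench where they are.

Things in the scene. Friction and masses are not known exactly. Their poses are not given: they have to be found in the camera images.
- test_box: grey sheet-metal test box with a ball joint inside, 180 mm deep (x), 300 mm wide (y), walls 130 mm high, fixed to the bench. Origin: centre of its underside, on the bench; x points to its hinged rear, -x to its front with bar and latch, y to its left, z up
- guard (a joint): opening angle of the clear guard, a framed window that closes the box's top, about 0.55 kg, hinged along its rear edge: 0 shut, grows as the front edge rises, stop at 1.3 rad. It falls shut when let go. With the latch caught it has about 5 mm of play at the bar (0.02 rad), then stops hard; uncaught it lifts with about 3 N at the bar
- guard_bar (a point): middle of the guard's straight steel handle bar, on the bar's axis: a 10 mm round bar, 104 mm of it straight and level along the box's y, 136 mm above the bench when shut. It stands out 43 mm clear in front of the guard's front edge and box wall, so that fingers from above can close on it front and back; as the guard lifts the bar rides an arc of 228 mm radius about the hinge and may turn between the fingers
- guard_hinge (a point): point on the guard's hinge axis straight behind the bar's middle, 228 mm from it, 136 mm above the bench; the axis runs along the box's y
- latch: latch housing on the box's front wall, right of the bar: closed dark steel case 50 mm (x) x 70 mm (y) x 75 mm high, its top 140 mm above the bench; a flat 14 mm wide strap of the guard, 147 mm above the bench at most, dips into its top, its midline 26 mm to the left of that of the release knob. Origin: centre of its underside, axes as the box's. The hook inside cannot be seen; it may or may not be over the guard's striker at the start, and once pushed off it stays off
- release (a joint): travel of the release slide on top of the latch housing: 0 at home, 0.020 m fully across to the box's right (its -y). Pushing it takes 2 to 4 N, it stays where it is left and takes a caught hook off the striker after some 14 mm; it starts at home whether the hook has caught or not
- release_knob (a point): middle of the release slide's black ribbed thumb knob: 22 mm (x) x 12 mm (y) x 23 mm high, its foot 143 mm and its top 166 mm above the bench; the point is half-way up
- grease_tube: half-squeezed white grease tube lying down, 150 x 57 x 40 mm, bystander; origin under its middle
- paint_jar: jar of paint, 56 mm across, 66 mm high, bystander; origin under its middle
- tape_roll: roll of paper tape lying flat, 89 mm across, 19 mm high, bystander; origin under its middle
- hex_key: black hex key lying flat, 102 x 33 x 5 mm, bystander; origin under its middle
- mallet: small rubber mallet lying down, 284 mm long, head 75 mm, bystander; origin under its middle

How it is judged (in metres and radians):
On the way:
1. the guard is tugged up with the release slide still untouched: it comes up against the catch, or comes up freely (value of joint release below 0.004 m and contact force between the fingers and guard above 0.3 N and (contact force between guard and latch above 2 N or value of joint guard above 0.08 rad)), for 0.02 s.
At the end, for the whole second after the job is handed in: The guard stands still between 0.55 and 1.05 rad (32 to 60 degrees) open, its weight borne by the fingers, which still touch it (value of joint guard between 0.55 and 1.05 rad and velocity of joint guard between -0.05 and 0.05 rad/s and contact force between the fingers and guard above 0.5 N); the arm keeps its last pose, push and grip.
It fails at once if a caught guard is forced: more than 60 N between guard and catch (contact force between guard and latch above 60 N).
It fails at once if another thing on the bench is moved more than 30 mm (distance of any of grease_tube, paint_jar, tape_roll, hex_key, mallet from where it was at the start of the episode above 0.03 m).
It also fails if it takes over 48 s, if anything falls off the work surface, if the arm or the gripper's body presses on something with over 40 N, if the wrist force passes 120 N, or if a joint passes its speed limit or range.

## Working session

There is one attempt and no reset: what is moved stays moved. The work goes in short steps, Python scripts to look and compute and a tool call to move; the robot and the scene stay as the last step left them, time stands still between calls to the robot, and variables do not carry over. Pictures are saved under pics/ and viewed, at most 10 in all, crops included, and the job is handed in when it is done.

Besides the shell and the picture viewer there is one more tool, called after "Emit:" as a command line: name --argument value ..., lists and objects as JSON in quotes. send_rows: Moves the arm, as the interface text tells. Its arguments: {"type":"object","properties":{"targets":{"type":"array"},"grip_force":{"type":"number"}},"required":["targets"]}

```bash
mkdir -p pics; cat > h.py <<'E'
import numpy as np, cv2
from workcell import env, optics
def world(cam,px,d=None,z=None):
    c=optics.camera_info(cam);K=np.array(c["camera_matrix"]);R=np.array(c["R"]);t=np.array(c["t"])
    ray=R.T@np.linalg.solve(K,[px[0],px[1],1.]);o=-R.T@t
    return o+ray*(d if z is None else (z-o[2])/ray[2])
E
python3 - <<'E'
from h import *
np.set_printoptions(precision=1,suppress=True)
for cam in("scene","top"):
    im,d=optics.grab_frame(cam);cv2.imwrite(f"pics/{cam}0.png",im[:,:,::-1])
    for n,z in(("guard_bar",136),("guard_hinge",136),("release_knob",154.5),("latch",65),("test_box",0)):
        for r in optics.place_of(cam,n)[:2]:
            p=np.array(r["at"]);i,j=np.clip(p.round().astype(int),0,[511,383])
            print(cam,n,round(r["conf"],2),p,"z-plane",world(cam,p,z=z),"depth",world(cam,p,d=d[j,i]))
s=env.state();print(s["time_s"],s["ee_pos"],s["ee_rot"],s["force"],s["gripper_width"],env.grasp_offset)
E
```

```text
scene guard_bar 0.68 [244.9 224.5] z-plane [463.2 183.4 136. ] depth [512.8  84.4  52.3]
scene guard_bar 0.61 [228.2 314.9] z-plane [344.7 518.5 136. ] depth [401.1 420.3  12.2]
scene guard_hinge 0.84 [184.4 210.2] z-plane [667. 195. 136.] depth [663.8 199.4 139.8]
scene latch 0.4 [257.1 214.1] z-plane [493.3  31.1  65. ] depth [251.  555.7 482.7]
scene test_box 0.68 [214.8 238.3] z-plane [601.8 132.2   0. ] depth [514.3 276.4 134.4]
top guard_bar 0.82 [214.5 206.5] z-plane [454.3 153.7 136. ] depth [454.3 153.7 136.1]
top guard_hinge 0.86 [200.8 132.8] z-plane [671.  200.2 136. ] depth [669.3 199.4 141.7]
top release_knob 0.45 [263.9 192.7] z-plane [493.4  13.6 154.5] depth [491.7  13.9 167.5]
top release_knob 0.17 [139.3 221.2] z-plane [408.7 359.4 154.5] depth [416.2 398.7  24.7]
top latch 0.81 [257. 197.] z-plane [492.2  32.4  65. ] depth [482.6  32.9 141.2]
top test_box 0.79 [222.3 169.5] z-plane [589.2 146.3   0. ] depth [562.3 134.3 135.1]
0.6 [243.3 521.  187.1] [180.  -0. 155.] [ 0.2 -0.4  0.6] 90.90880881001168 18.8
```

```bash
python3 - <<'E'
import cv2
a=cv2.imread("pics/top0.png")[100:280,110:350];cv2.imwrite("pics/topc.png",cv2.resize(a,(800,600),interpolation=cv2.INTER_CUBIC))
E
```

```text
(no output)
```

View pics/topc.png

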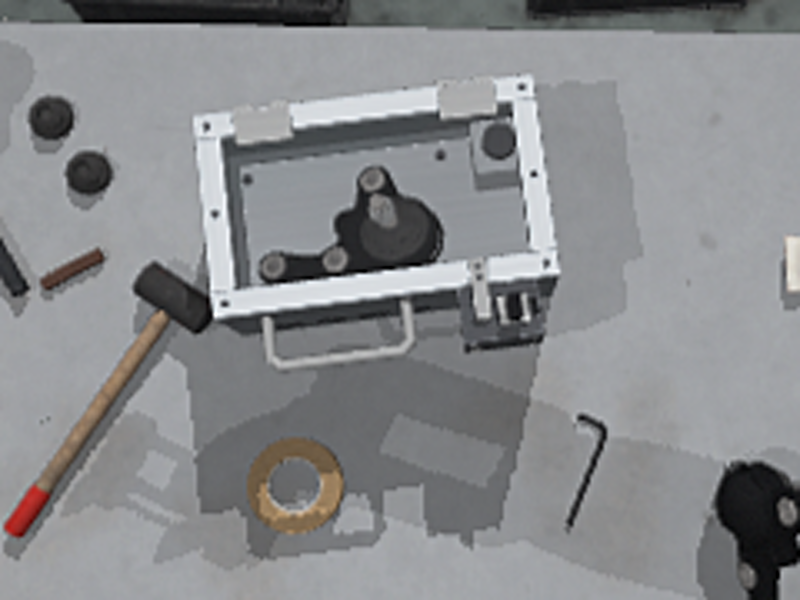

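View pics/scene0.png

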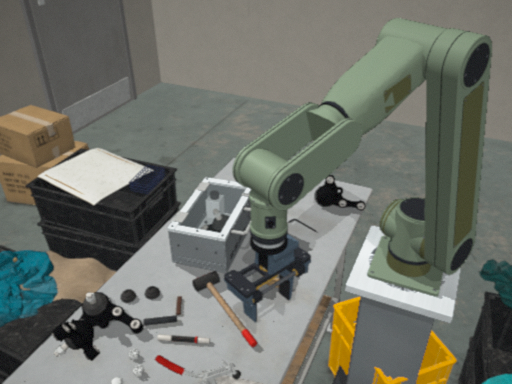

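The bar runs through crop (275,363)–(410,347). The latch is at crop (505,315) with a dark knob between two light ribs near (517,305). The tape roll and mallet are clear of the bar. Next I'll fit the yaw and the bar line from depth.

```bash
cat > fit.py <<'E'
from h import *
np.set_printoptions(precision=1,suppress=True)
im,d=optics.grab_frame("top")
c=optics.camera_info("top");K=np.array(c["camera_matrix"]);R=np.array(c["R"]);t=np.array(c["t"])
v,u=np.mgrid[:384,:512]
P=(np.stack([(u-K[0,2])/K[0,0]*d,(v-K[1,2])/K[1,1]*d,d],-1)-t)@R
print("cam",-R.T@t,"mm/px",d[200,214]/K[0,0])
w=(im.min(2)>150)
H=(P[...,2]>120)&(P[...,2]<160)&(d>0)
roi=(u>165)&(u<280)&(v>120)&(v<215)
fr=H&roi
X=P[fr][:,:2].astype(np.float32)
# front edge/side fits: frame mask, largest comp
r=cv2.minAreaRect(P[fr&w][:,:2].astype(np.float32));print("rect incl bar",r)
b=fr&(u>187)&(u<237)&(P[...,2]>125)
for yaw in(8,9,10,11):
    a=np.radians(yaw);ex=np.array([np.cos(a),np.sin(a)]);q=X@ex
    h,e=np.histogram(q,bins=np.arange(q.min(),q.max()+4,4));print(yaw,h[:16],e[0],e[-1])
a=np.radians(9);ex=np.array([np.cos(a),np.sin(a)]);ey=np.array([-ex[1],ex[0]])
B=P[b];q=B[:,:2]@ex;s=B[:,:2]@ey
m=(q<q.min()+16);B=B[m];s=s[m]
print("bar n",m.sum(),"s",s.min(),s.max(),"z",np.median(B[:,2]))
vx=cv2.fitLine(B[:,:2].astype(np.float32),cv2.DIST_HUBER,0,.01,.01).ravel();print("bar dir",vx, "yaw",np.degrees(np.arctan2(-vx[0],vx[1])))
k=(P[...,2]>155)&(P[...,2]<175)&roi&(u>240)
print("knob",P[k].mean(0),k.sum());print(P[k])
E
python3 fit.py
```

```text
cam [ 347.8   39.4 1212.8] mm/px 3.2178249555309426
rect incl bar ((574.2282104492188, 132.23989868164062), (236.02305603027344, 300.779541015625), 8.656691551208496)
8 [ 84  93  63  47  48  38  29  36  27  37  42  44  56 191 151 139] 465.9598658838524 709.9598658838524
9 [ 95  94  71  50  38  34  32  29  37  35  45  43  70 183 138 141] 467.1849158158217 707.1849158158217
10 [ 69  93  87  55  41  36  27  35  33  37  43  44  68 119 165 142] 466.560312652668 710.560312652668
11 [ 41  70  96  83  40  36  31  32  35  39  44  41  63  81 128 153] 464.86952910828546 712.8695291082854
bar n 163 s 22.998254405667197 152.4651725373335 z 140.06127428133337
bar dir [  0.1  -1.  453.7 159.9] yaw -171.43369
knob [496.1  14.2 165.6] 38
[[508.   13.8 166.1]
 [507.9  11.  166.6]
 [504.9  19.4 166.9]
 [505.   16.6 166.5]
 [505.1  13.8 166.4]
 [505.3  10.9 164.9]
 [503.3  22.  158.7]
 [502.1  19.3 167.2]
 [501.5  16.6 171.5]
 [502.1  13.7 167.1]
 [502.2  10.9 166.6]
 [499.3  19.3 166.5]
 [499.8  16.4 163.3]
 [499.1  13.8 168.8]
 [499.6  10.9 165.7]
 [496.5  19.3 166.5]
 [496.8  16.4 164.9]
 [496.5  13.7 166.8]
 [496.4  10.9 167.8]
 [497.    8.  163.9]
 [494.1  19.2 163.8]
 [493.6  16.5 167.6]
 [493.6  13.7 167.8]
 [493.6  10.9 168. ]
 [494.4   8.  162.7]
 [491.1  19.2 165. ]
 [490.7  16.4 168.1]
 [490.7  13.7 168.4]
 [490.8  10.9 167.7]
 [491.6   7.9 162.1]
 [488.   19.2 167. ]
 [488.3  16.3 164.9]
 [488.5  13.5 164. ]
 [488.2  10.8 166.1]
 [488.1   8.  167.1]
 [486.   16.2 160.8]
 [486.3  13.4 158.9]
 [486.3  10.6 159.5]]
```

Emit:
send_rows --targets '[[[0,0,-0.0626,0.1055,-0.183,0.025,0.1],[0,0,-0.0626,0.1055,-0.183,0.025,0.1],[0,0,-0.0626,0.1055,-0.183,0.025,0.1],[0,0,-0.0626,0.1055,-0.183,0.025,0.1],[0,0,-0.0626,0.1055,-0.183,0.025,0.1],[0,0,-0.0626,0.1055,-0.183,0.025,0.1],[0,0,-0.0626,0.1055,-0.183,0.025,0.1],[0,0,-0.0626,0.1055,-0.183,0.025,0.1],[0,0,-0.0626,0.1055,-0.183,0.025,0.1],[0,0,-0.0626,0.1055,-0.183,0.025,0.1],[0,0,0,0,0,0,0.1],[0,0,0,0,0,0,0.1]]]' --grip_force 20

```text
time_s: 1.85
ee_pos: [454.4, 154.6, 237.1]
ee_rot: [-180.0, -0.0, 98.5]
force: [-0.5, 0.4, 0.7]
gripper_width: 41.0
gripper_force: 0.0
```

```bash
python3 - <<'E'
from h import *
np.set_printoptions(precision=1,suppress=True)
im,d=optics.grab_frame("scene");cv2.imwrite("pics/s1.png",cv2.resize(im[150:300,130:330,::-1],(800,600),interpolation=cv2.INTER_CUBIC))
for n,z in(("guard_bar",136),("release_knob",154.5)):
  for r in optics.place_of("scene",n)[:2]:
    p=np.array(r["at"]);print(n,r["conf"],p,world("scene",p,z=z))
s=env.state();print(s["time_s"],s["ee_pos"],s["ee_rot"],s["force"],s["gripper_width"])
E
```

```text
guard_bar 0.83 [248.8 219.2] [464.  154.6 136. ]
guard_bar 0.22 [258.2 191.5] [501.7   3.5 136. ]
release_knob 0.48 [257.3 191.2] [493.3  28.8 154.5]
2.0 [453.6 156.  236.9] [-180.    -0.    98.7] [-0.1  0.6 -0.3] 41.002456634468885
```

View pics/s1.png

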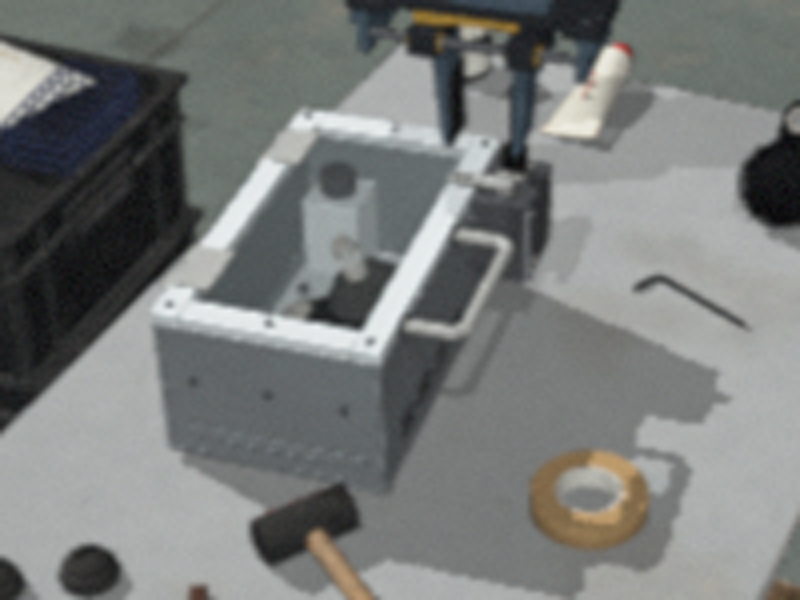

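The scene view shows the open fingers above the bar (bar centre at crop (485,285)). It agrees with the top fit within the finger opening, so I'll descend.

Emit:
send_rows --targets '[[[0,0,0,0.005,0,-0.12,0.1],[0,0,0,0.005,0,-0.12,0.1],[0,0,0,0,0,-0.12,0.1],[0,0,0,0,0,-0.08,0.1],[0,0,0,0,0,-0.08,0.1],[0,0,0,0,0,-0.08,0.1],[0,0,0,0,0,0,0.1]]]'

```text
time_s: 2.7
ee_pos: [453.9, 155.7, 115.2]
ee_rot: [-179.7, 0.0, 98.8]
force: [0.9, 0.1, 0.1]
gripper_width: 41.2
gripper_force: 0.0
```

Emit:
send_rows --targets '[[[0,0,0,0,0,0,0.5],[0,0,0,0,0,0,1],[0,0,0,0,0,0,1],[0,0,0,0,0,0,1],[0,0,0,0,0,0,1]]]' --grip_force 15

```text
time_s: 3.2
ee_pos: [456.4, 155.1, 117.5]
ee_rot: [180.0, -0.0, 98.6]
force: [-0.5, 0.2, 0.1]
gripper_width: 3.9
gripper_force: 0.0
```

The width is 3.9 mm, so the bar isn't between the pads. I'll look.

```bash
python3 - <<'E'
from h import *
np.set_printoptions(precision=1,suppress=True)
a,_=optics.grab_frame("scene");b,_=optics.grab_frame("top")
f=lambda i,y,x,h,w:cv2.resize(i[y:y+h,x:x+w,::-1],(600,400),interpolation=cv2.INTER_CUBIC)
cv2.imwrite("pics/c2.png",np.vstack([cv2.resize(a[160:260,180:330,::-1],(450,300),interpolation=cv2.INTER_CUBIC),cv2.resize(b[130:230,160:310,::-1],(450,300),interpolation=cv2.INTER_CUBIC)]))
s=env.state();print(s["ee_pos"],s["force"],s["gripper_width"],s["gripper_force"])
c=optics.camera_info("top");K=np.array(c["camera_matrix"]);R=np.array(c["R"]);t=np.array(c["t"])
for cam in("scene","top"):
  c=optics.camera_info(cam);q=np.array(c["camera_matrix"])@(np.array(c["R"])@s["ee_pos"]+c["t"]);print(cam,q[:2]/q[2])
E
```

```text
[456.4 155.  117.3] [-0.6  0.5  0.9] 0.2174884593175778 0.0
scene [251.1 224.8]
top [214.7 206.4]
```

View pics/c2.png

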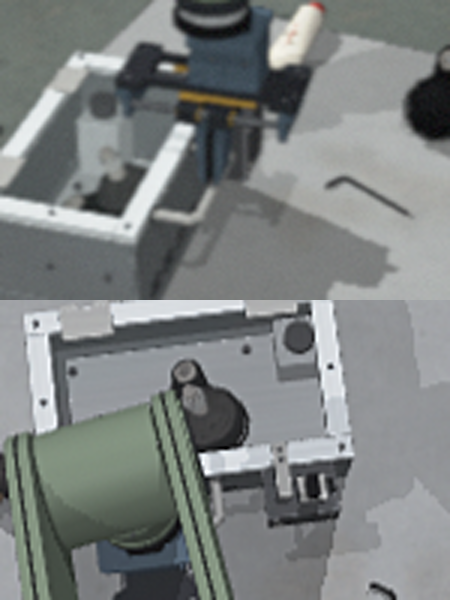

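```bash
python3 - <<'E'
from h import *
np.set_printoptions(precision=1,suppress=True)
c=optics.camera_info("scene");K=np.array(c["camera_matrix"]);R=np.array(c["R"]);t=np.array(c["t"])
pr=lambda X:(lambda q:q[:2]/q[2])(K@(R@np.array(X,float)+t))
print("cam",-R.T@t)
a=np.radians(8.7);ex=np.array([np.cos(a),np.sin(a),0]);ey=np.array([-ex[1],ex[0],0])
im,_=optics.grab_frame("scene");o=cv2.imread("pics/scene0.png")
x0,y0=215,190;S=10
def mk(src):return cv2.resize(src[y0:y0+55,x0:x0+60],None,fx=S,fy=S,interpolation=cv2.INTER_CUBIC)
A=mk(im[:,:,::-1].copy())
for q in(440,448,456,464,472):
  p=[pr(np.array([q,155,136])+ey*s) for s in(-52,0,52)];print(q,*p)
p=[pr(np.array([456,155,136])+ey*s) for s in(-52,52)]
P=[tuple(int(v) for v in (np.array(i)+.5-[x0,y0])*S) for i in p];cv2.line(A,P[0],P[1],(0,0,255),1)
cv2.imwrite("pics/c3.png",A)
E
```

```text
cam [ -47.4 1201.7  997.1]
440 [260.6 211.5] [255.9 221.2] [251.  231.5]
448 [258.2 210.9] [253.5 220.6] [248.5 230.8]
456 [255.9 210.3] [251.1 219.9] [246.1 230.1]
464 [253.6 209.7] [248.7 219.3] [243.6 229.4]
472 [251.2 209.1] [246.4 218.6] [241.2 228.7]
```

View pics/c3.png

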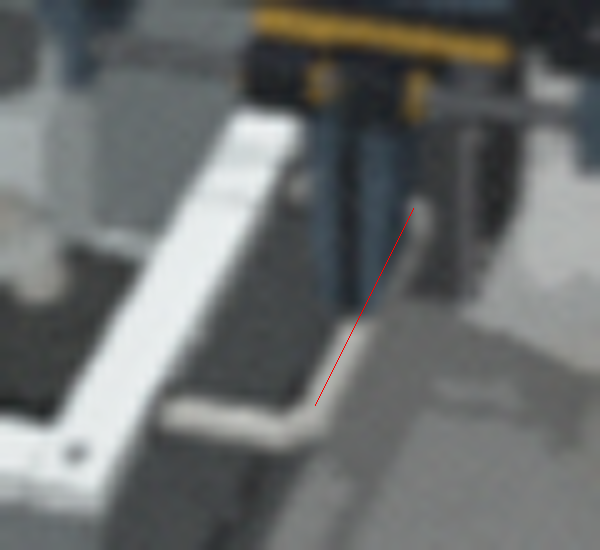

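The bar line lies about 1.4 px right of the red line, i.e. within 5 mm of the grip centre. But the finger tips end near crop row 310, where the TCP projects to 348. I'll check the real tip height by depth.

```bash
python3 - <<'E'
from h import *
np.set_printoptions(precision=0,suppress=True,linewidth=200)
im,d=optics.grab_frame("scene")
for c in(247,249,251,252,253,254,255,256,257):
  print(c,[tuple(world("scene",(c,r),d=d[r,c]).round().astype(int).tolist()) for r in range(208,230,2)])
print(env.state()["ee_pos"], env.state()["qpos"])
E
```

```text
247 [(461, 172, 190), (459, 176, 185), (460, 174, 177), (461, 172, 168), (460, 175, 163), (460, 174, 155), (462, 171, 145), (-47, 1202, 997), (515, 64, 39), (453, 191, 139), (447, 202, 141)]
249 [(455, 170, 189), (455, 170, 183), (455, 170, 176), (457, 168, 166), (456, 170, 161), (457, 168, 152), (455, 171, 147), (518, 42, 32), (451, 180, 140), (447, 189, 139), (443, 198, 139)]
251 [(449, 169, 191), (448, 171, 185), (449, 170, 177), (448, 172, 172), (448, 171, 164), (447, 175, 159), (448, 173, 150), (449, 171, 141), (446, 176, 138), (520, 24, 2), (517, 30, -2)]
252 [(444, 174, 196), (445, 170, 186), (444, 174, 181), (446, 170, 171), (447, 168, 162), (445, 172, 158), (446, 171, 150), (448, 167, 139), (524, 6, -3), (519, 17, -3), (512, 32, 2)]
253 [(443, 167, 192), (445, 164, 181), (443, 168, 178), (443, 169, 172), (446, 163, 159), (447, 161, 150), (449, 157, 139), (526, -6, -4), (518, 12, 3), (516, 15, -3), (511, 26, -2)]
254 [(443, 161, 187), (442, 163, 182), (447, 154, 168), (448, 152, 159), (448, 152, 151), (452, 143, 137), (528, -18, -3), (524, -9, -5), (517, 7, 0), (511, 19, 2), (507, 28, 0)]
255 [(445, 151, 181), (446, 149, 172), (447, 147, 163), (448, 145, 154), (452, 136, 139), (488, 60, 70), (524, -17, -2), (519, -6, -1), (513, 6, 1), (508, 16, 0), (505, 24, -2)]
256 [(484, 61, 111), (463, 104, 137), (456, 119, 142), (454, 124, 138), (482, 64, 82), (481, 66, 76), (521, -19, -2), (515, -6, 0), (512, 1, -3), (505, 15, 0), (501, 24, -1)]
257 [(479, 63, 114), (482, 56, 101), (457, 109, 135), (480, 60, 88), (481, 58, 79), (482, 56, 69), (521, -27, -7), (513, -11, -2), (507, 3, 0), (501, 15, 2), (498, 21, -2)]
[456. 155. 117.] [ 17.  13. 108.  -0.  59.   9.]
```

The depth shows the fingertips end near z≈143, just above the bar (top at 141). They closed over the bar, about 25 mm higher than the TCP reading suggests. I'll reopen, look, and go lower with force checks.

Emit:
send_rows --targets '[[[0,0,0,0,0,0,0.1],[0,0,0,0,0,0,0.1],[0,0,0,0,0,0,0.1],[0,0,0,-0.01,0,0,0.1],[0,0,0,0,0,0,0.1],[0,0,0,0,0,-0.04,0.1],[0,0,0,0,0,0,0.1]]]'

```text
time_s: 4.1
ee_pos: [453.4, 154.8, 108.0]
ee_rot: [-179.9, 0.0, 98.6]
force: [-0.3, 0.5, 0.5]
gripper_width: 40.9
gripper_force: 0.0
```

```bash
cat > tip.py <<'E'
from h import *
im,d=optics.grab_frame("scene")
c=optics.camera_info("scene");K=np.array(c["camera_matrix"]);R=np.array(c["R"]);t=np.array(c["t"])
v,u=np.mgrid[:384,:512]
P=(np.stack([(u-K[0,2])/K[0,0]*d,(v-K[1,2])/K[1,1]*d,d],-1)-t)@R
s=env.state();e=np.array(s["ee_pos"]);print(e.round(1),np.round(s["force"],1),s["gripper_width"])
dark=im.max(2)<130
m=dark&(abs(P[...,0]-e[0])<50)&(abs(P[...,1]-e[1])<22)&(P[...,2]>e[2]-20)&(P[...,2]<e[2]+70)
Q=P[m]
for x in range(-45,50,6):
  k=abs(Q[:,0]-e[0]-x)<3
  if k.sum():print("dx",x,"n",k.sum(),"zmin",np.sort(Q[k,2])[:3].round(0),"y",Q[k,1].mean().round())
E
python3 tip.py
```

```text
[453.6 154.8 108.3] [ 0.1 -0.2  0.1] 41.14850398352224
dx -33 n 23 zmin [140. 144. 146.] y 162.0
dx -27 n 31 zmin [134. 135. 141.] y 160.0
dx -21 n 11 zmin [138. 141. 145.] y 167.0
dx -9 n 3 zmin [136. 137. 140.] y 172.0
dx -3 n 10 zmin [135. 136. 136.] y 158.0
dx 3 n 7 zmin [136. 136. 137.] y 156.0
dx 15 n 2 zmin [144. 173.] y 165.0
dx 21 n 56 zmin [132. 135. 135.] y 165.0
dx 27 n 7 zmin [145. 158. 167.] y 175.0
dx 45 n 15 zmin [ 93.  99. 104.] y 168.0
```

The tips sit 26 mm above the reported TCP and straddle the bar. I'll go down another 17 mm and close.

Emit:
send_rows --targets '[[[0,0,0,0,0,-0.04,0.1],[0,0,0,0,0,-0.045,0.1],[0,0,0,0,0,0,0.1],[0,0,0,0,0,0,1],[0,0,0,0,0,0,1],[0,0,0,0,0,0,1],[0,0,0,0,0,0,1],[0,0,0,0,0,0,1],[0,0,0,0,0,0,1]]]' --grip_force 20

```text
time_s: 5.05
ee_pos: [453.5, 155.0, 92.2]
ee_rot: [-179.9, -0.0, 98.6]
force: [-3.3, -0.9, 2.8]
gripper_width: 9.3
gripper_force: 20.0
```

The bar is gripped (9.3 mm, 20 N). Now a gentle tug.

Emit:
send_rows --targets '[[[0,0,0,0,0,0.01,1],[0,0,0,0,0,0.01,1],[0,0,0,0,0,0,1]]]'

```text
time_s: 5.35
ee_pos: [453.6, 154.9, 95.9]
ee_rot: [-179.9, 0.0, 98.6]
force: [-1.8, 0.1, -1.1]
gripper_width: 9.3
gripper_force: 20.0
```

Emit:
send_rows --targets '[[[0,0,0,0,0,0.005,1],[0,0,0,0,0,0.005,1],[0,0,0,0,0,0,1]]]'

```text
time_s: 5.65
ee_pos: [453.6, 154.9, 97.4]
ee_rot: [-179.9, 0.0, 98.6]
force: [-2.0, 0.7, -6.3]
gripper_width: 9.5
gripper_force: 20.0
```

Emit:
send_rows --targets '[[[0,0,0,0,0,0.005,1],[0,0,0,0,0,0.005,1],[0,0,0,0,0,0,1]]]'

```text
time_s: 5.95
ee_pos: [453.6, 154.9, 98.1]
ee_rot: [-179.9, 0.0, 98.6]
force: [2.4, 1.7, -25.1]
gripper_width: 9.3
gripper_force: 20.0
```

The guard is caught: 25 N builds up with hardly any rise. I'll ease off, let go, and go to the release knob.

Emit:
send_rows --targets '[[[0,0,0,0,0,-0.02,1],[0,0,0,0,0,-0.015,1],[0,0,0,0,0,0,0.1],[0,0,0,0,0,0,0.1],[0,0,0,0,0,0,0.1],[0,0,0,0,0,0,0.1],[0,0,0,0,0,0.1,0.1],[0,0,0,0,0,0.15,0.1],[0,0,0,0,0,0.2,0.1],[0,0,0,0,0,0,1]]]'

```text
time_s: 6.95
ee_pos: [458.2, 156.2, 188.6]
ee_rot: [179.3, -0.1, 98.6]
force: [0.8, -0.0, -0.6]
gripper_width: 35.7
gripper_force: 0.0
```

Emit:
send_rows --targets '[[[0,0,0,0.05,-0.14,0,1],[0,0,0,0.05,-0.14,0,1],[0,0,0,0.05,-0.14,0,1],[0,0,0,0.045,-0.135,0,1],[0,0,0,0,0,0,1],[0,0,0,0,0,0,1]]]'

```text
time_s: 7.55
ee_pos: [493.2, 43.7, 182.7]
ee_rot: [-180.0, -0.0, 98.5]
force: [0.4, -0.2, 0.4]
gripper_width: 0.4
gripper_force: 0.0
```

```bash
python3 tip.py; python3 - <<'E'
from h import *
im,d=optics.grab_frame("top")
for r in optics.place_of("top","release_knob")[:2]: print(r["conf"],r["at"],world("top",r["at"],z=154.5))
E
```

```text
[493.   44.3 182.8] [ 0.7  0.3 -1. ] 0.23080379008658813
dx -15 n 10 zmin [225. 230. 239.] y 57.0
dx -9 n 43 zmin [167. 213. 213.] y 49.0
dx -3 n 21 zmin [207. 213. 213.] y 59.0
dx 3 n 22 zmin [164. 207. 212.] y 59.0
dx 9 n 9 zmin [166. 217. 222.] y 57.0
```

Emit:
send_rows --targets '[[[0,0,0,0,0,-0.12,1],[0,0,0,0,0,-0.1,1],[0,0,0,0,0,-0.06,1],[0,0,0,0,0,0,1]]]'

```text
time_s: 8.1
ee_pos: [491.9, 44.6, 125.6]
ee_rot: [-179.8, -0.0, 98.7]
force: [0.2, 0.9, -0.2]
gripper_width: 0.8
gripper_force: 0.0
```

Emit:
send_rows --targets '[[[0,0,0,0.006,-0.04,0,1],[0,0,0,0.006,-0.04,0,1],[0,0,0,0,0,0,1]]]'

```text
time_s: 8.4
ee_pos: [496.3, 27.0, 127.8]
ee_rot: [179.9, 0.0, 98.6]
force: [0.6, -0.3, 1.0]
gripper_width: 0.7
gripper_force: 0.0
```

Emit:
send_rows --targets '[[[0,0,0,0.003,-0.02,0,1],[0,0,0,0.003,-0.02,0,1]]]'

```text
time_s: 8.6
ee_pos: [497.3, 19.9, 127.8]
ee_rot: [179.9, -0.0, 98.6]
force: [-0.2, 2.5, 1.3]
gripper_width: 0.5
gripper_force: 1.1
```

```bash
python3 - <<'E'
from h import *
a,_=optics.grab_frame("scene");b,_=optics.grab_frame("top")
f=lambda i,y,x:cv2.resize(i[y:y+60,x:x+90,::-1],(450,300),interpolation=cv2.INTER_CUBIC)
cv2.imwrite("pics/c4.png",np.vstack([f(a,165,215),f(b,165,220)]))
s=env.state();print(s["ee_pos"],s["force"])
E
```

```text
[497.3747962   19.34132242 127.5305898 ] [ 0.23718846 -0.48922121 -0.3437935 ]
```

View pics/c4.png

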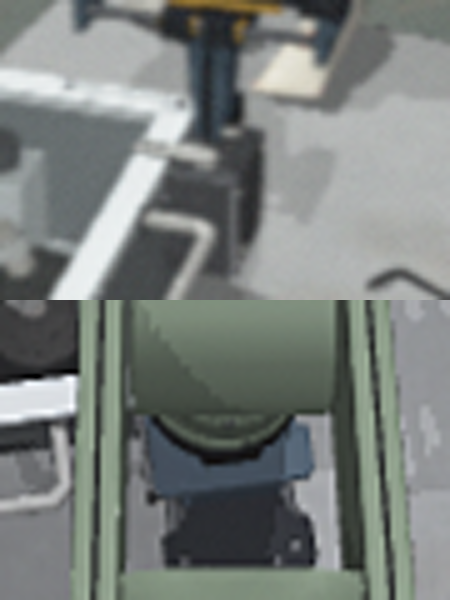

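The fingers stand right behind the strap (scene crop (215,140)) on the latch top, and 2.5 N showed while moving, so the knob is being pushed. I'll continue until the stop.

Emit:
send_rows --targets '[[[0,0,0,0.0015,-0.01,0,1],[0,0,0,0.0015,-0.01,0,1]]]'

```text
time_s: 8.9
ee_pos: [497.4, 18.7, 127.5]
ee_rot: [179.9, -0.3, 98.5]
force: [-1.3, 13.7, 4.2]
gripper_width: 0.4
gripper_force: 6.9
```

Emit:
send_rows --targets '[[[0,0,0,0.0015,-0.01,0,1],[0,0,0,0.0015,-0.01,0,1]]]'

```text
time_s: 9.1
ee_pos: [497.5, 18.7, 127.7]
ee_rot: [179.9, -0.8, 98.4]
force: [-2.7, 25.5, 5.8]
gripper_width: 0.9
gripper_force: 12.7
```

It stalls hard at the end of travel. I'll back off, rise and return over the bar.

Emit:
send_rows --targets '[[[0,0,0,-0.006,0.04,0,1],[0,0,0,0,0,0.12,1],[0,0,0,0,0,0.17,1],[0,0,0,-0.05,0.16,0,0.1],[0,0,0,-0.055,0.16,0,0.1],[0,0,0,-0.055,0.16,0,0.1],[0,0,0,-0.05,0.165,0,0.1],[0,0,0,0,0,0,0.1],[0,0,0,0,0,0,0.1]]]'

```text
time_s: 10.0
ee_pos: [454.9, 148.9, 185.0]
ee_rot: [180.0, 0.1, 98.7]
force: [-0.2, -1.1, -0.2]
gripper_width: 40.6
gripper_force: 0.0
```

```bash
python3 - <<'E'
from h import *
s=env.state();print(s["ee_pos"],s["ee_rot"],s["force"],s["gripper_width"])
im,d=optics.grab_frame("top")
for r in optics.place_of("top","release_knob")[:2]: print(r["conf"],r["at"],world("top",r["at"],z=154.5))
for v in range(184,204,2): print([int(world("top",(u,v),d=d[v,u])[2]) for u in range(254,276)])
E
```

```text
[454.8894575  148.87490716 185.02227959] [1.79979414e+02 8.36304865e-02 9.87499820e+01] [-0.19756291 -1.09292087 -0.19002918] 40.56073103293592
0.61 [270.3, 191.4] [497.3963433  -4.4163924 154.5      ]
[147, 147, 140, 139, 142, 140, 138, 140, 137, 142, 143, 138, 136, 140, 141, 141, 141, 109, 107, 104, 106, 104]
[148, 147, 146, 139, 140, 139, 140, 140, 139, 137, 141, 142, 137, 142, 140, 140, 137, 139, 67, 64, 58, 60]
[145, 145, 144, 141, 140, 140, 141, 140, 139, 139, 140, 142, 142, 142, 157, 166, 166, 165, 168, 142, 147, 10]
[143, 149, 149, 137, 141, 69, 68, 67, 69, 65, 66, 71, 141, 144, 145, 162, 167, 164, 166, 163, 143, 1]
[147, 148, 145, 139, 67, 69, 69, 68, 70, 67, 67, 72, 142, 143, 144, 165, 167, 166, 163, 166, 145, 145]
[147, 151, 150, 145, 137, 67, 64, 69, 72, 67, 67, 66, 65, 142, 142, 153, 162, 162, 161, 140, 143, 145]
[135, 141, 139, 138, 141, 137, 138, 142, 143, 136, 140, 139, 141, 141, 137, 140, 140, 141, 140, 0, -2, 1]
[138, 136, 139, 142, 140, 140, 140, 142, 139, 140, 138, 138, 140, 137, 142, 139, 142, 139, 140, -1, -2, 0]
[140, 139, 140, 138, 138, 140, 138, 137, 142, 141, 139, 139, 137, 142, 143, 140, 137, 138, 134, 2, -3, -2]
[136, 138, 131, 131, 126, 123, 120, 120, 115, 111, 108, 107, 98, 99, 92, 85, 83, 82, -2, 0, -2, 0]
```

The knob moved from y=14 to y=−4, so it is fully across. Regrasp the bar.

Emit:
send_rows --targets '[[[0,0,0,-0.006,0.03,-0.1,0.1],[0,0,0,0,0,-0.14,0.1],[0,0,0,0,0,-0.12,0.1],[0,0,0,0,0,-0.1,0.1],[0,0,0,0,0,0,0.1],[0,0,0,0,0,0,1],[0,0,0,0,0,0,1],[0,0,0,0,0,0,1],[0,0,0,0,0,0,1],[0,0,0,0,0,0,1],[0,0,0,0,0,0,1]]]' --grip_force 25

```text
time_s: 11.2
ee_pos: [453.6, 155.0, 93.8]
ee_rot: [180.0, -0.0, 98.6]
force: [-2.2, -0.7, 5.9]
gripper_width: 9.4
gripper_force: 25.0
```

Emit:
send_rows --targets '[[[0,0,0,0,0,0.02,1],[0,0,0,0,0,0.02,1],[0,0,0,0,0,0.01,1]]]'

```text
time_s: 11.5
ee_pos: [453.8, 155.0, 103.2]
ee_rot: [180.0, 0.0, 98.6]
force: [0.9, 0.3, -3.9]
gripper_width: 9.3
gripper_force: 25.0
```

It comes up freely at 3–4 N, so I'll lift along the arc.

Emit:
send_rows --targets '[[[0,0,0,0.0053,0.0008,0.0716,1],[0,0,0,0.0098,0.0015,0.0711,1],[0,0,0,0.0142,0.0022,0.0703,1],[0,0,0,0.0186,0.0028,0.0693,1]]]'

```text
time_s: 11.9
ee_pos: [462.8, 156.3, 159.7]
ee_rot: [-179.9, 0.0, 98.6]
force: [1.5, 0.2, -3.6]
gripper_width: 9.5
gripper_force: 25.0
```

Emit:
send_rows --targets '[[[0,0,0,0.0229,0.0035,0.068,1],[0,0,0,0.0269,0.0041,0.0665,1],[0,0,0,0.0311,0.0047,0.0645,1],[0,0,0,0.035,0.0054,0.0625,1]]]'

```text
time_s: 12.3
ee_pos: [484.7, 159.4, 211.7]
ee_rot: [-179.7, 0.1, 98.6]
force: [-2.3, -1.9, -1.8]
gripper_width: 9.1
gripper_force: 25.0
```

Emit:
send_rows --targets '[[[0,0,0,0.0389,0.0059,0.06,1],[0,0,0,0.0425,0.0065,0.0575,1],[0,0,0,0.0461,0.007,0.0546,1],[0,0,0,0.0494,0.0075,0.0518,1],[0,0,0,0,0,0,1],[0,0,0,0,0,0,1],[0,0,0,0,0,0,1],[0,0,0,0,0,0,1]]]'

```text
time_s: 13.1
ee_pos: [518.4, 164.2, 257.2]
ee_rot: [-179.6, 0.1, 98.6]
force: [-7.4, -3.8, 5.7]
gripper_width: 9.2
gripper_force: 25.0
```

```bash
python3 - <<'E'
from h import *
a,d=optics.grab_frame("scene")
cv2.imwrite("pics/c5.png",cv2.resize(a[120:270,150:350,::-1],(800,600),interpolation=cv2.INTER_CUBIC))
s=env.state();print(s["time_s"],s["ee_pos"],s["force"],s["gripper_width"],s["gripper_force"])
E
```

```text
13.15 [518.35253404 164.24556033 257.19516263] [-7.70456827 -3.54031982  6.60099481] 9.445426638874252 25.00210851430893
```

View pics/c5.png

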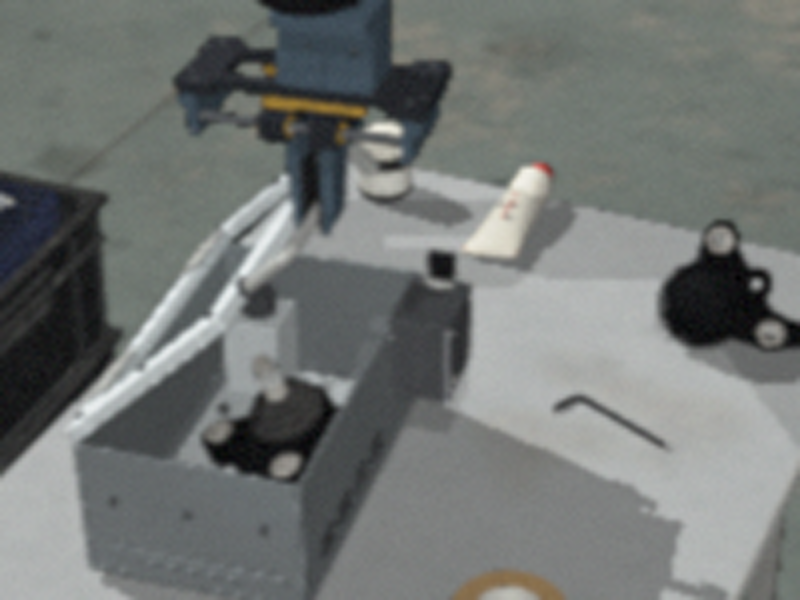

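The picture shows the guard held about 45° open by the bar: the bar is between the fingers at crop (310,215) and the bystanders are untouched. I'll relieve the slight radial strain and settle.

Emit:
send_rows --targets '[[[0,0,0,-0.007,-0.001,0.007,1],[0,0,0,0,0,0,1],[0,0,0,0,0,0,1],[0,0,0,0,0,0,1],[0,0,0,0,0,0,1],[0,0,0,0,0,0,1],[0,0,0,0,0,0,1],[0,0,0,0,0,0,1]]]'

```text
time_s: 13.95
ee_pos: [519.2, 164.4, 258.0]
ee_rot: [-179.8, 0.1, 98.6]
force: [-4.6, -3.1, 2.3]
gripper_width: 9.3
gripper_force: 25.0
```

```bash
python3 - <<'E'
from h import *
s=env.state();print(s["time_s"],s["ee_pos"],s["force"],s["gripper_width"],np.abs(s["qvel"]).max())
print(env.job_done())
E
```

```text
13.95 [519.23614011 164.37353162 258.01139141] [-4.64612726 -3.08086715  2.34527372] 9.33346855130809 0.14761147338108593
the job is handed in; nothing more can be done
None
```

The tug showed the guard was caught, so I pushed the release slide fully across and lifted the guard; the arm now holds it by the bar at about 45°, and the job is handed in (no verdict was returned).

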